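# Load the sampler tray in reverse order

## Robot

A 7-joint arm with a two-finger parallel gripper is mounted at the origin on the work surface. World frame = base frame: x ahead of the robot, y to its left, z up, the work surface at z = 0. Lengths are in m, angles in rad, forces in N, time in s.
With the tool pointing down it reaches from about 0.4 to 0.9 m from the base axis. Payload 5.5 kg.
Tool frame: the origin (TCP) lies at the very end of the fingers, on their centre line; the grasp point (between the pads) lies 19 mm behind it; z points along the fingers, y is the line along which they close (so a half turn about z gives the same grasp; the last joint's range is limited). The gripper opens to 85 mm and grips with 20 to 120 N. Pads are 22 mm wide; open, the fingers measure 114 mm over their backs; the gripper's body (76 mm by 85 mm) begins 54 mm behind the grasp point. The pads swing forward as they close: fully open they stand 13 mm farther back than shut.
Start: joints at [-1.078, 0.501, -0.427, 1.55, 0.221, 1.138, -0.21], TCP at [0.148, 0.633, 0.231] pointing down, gripper open.
Joint ranges: [-2.88, 2.88], [-0.31, 2.03], [-1.54, 1.56], [0.2, 2.42], [-1.41, 4.55], [0.19, 2.02], [-2.57, 2.57]. Speed limits (rad/s): [2.57, 2.57, 3.14, 3.14, 3.14, 3.14, 3.14].

## Interface

Orientations are given as a unit quaternion [x, y, z, w].
In Python, from bench import monitor, vision, env gives the robot as it stands. The module is installed in compiled form; this text tells all that it offers.
- The arm moves only by the tool servo_tool, never from a script. Its argument "series" is a list of rows, each a list of 3 entries, a list of its own where there are three numbers: the shift along the tool's x, y, z in mm, then the turn, a rotation vector about the tool's x, y, z in degrees, then the opening in per cent of the stroke, from 0 (shut) to 100 (fully open). A call has 1 to 10 rows; each row shifts and turns the commanded pose from where the row before left it, along the tool's axes as they then stand; what a row does not reach is not made up. A row lasts 1/12 s, in which the tool goes at most 41.7 mm and 7.16 degrees, less where a joint would pass 70% of its speed; a pose out of reach is approached as far as the arm can. A call with a gripper value outside its range is refused whole. The fingers move at their own pace and stop on an object; "newtons" is the grip in N (left out, the last holds). Time passes only in rows, so rows that do not move let the fingers close. It gives the time, the measured TCP pose, the force, the opening and the grip force at its end, in the units of the state.
- monitor.read_state(): the state, without advancing time (a new reading comes with each control period).
- vision.get_image(name): name is "scene" or "side" or "wrist"; returns a dict with "color" (400x640x3 uint8, red, green, blue), "mtx" (3x3 intrinsics, pixels), "distortion" ([k1, k2, p1, p2, k3] as OpenCV has them; the pictures are not rectified), "extrinsics" (4x4, takes a point from world to camera coordinates). Camera axes: x right, y down, z forward; pixel columns grow to the right and rows downward; lengths in m; the calibration is good to about 2 mm. A picture is of the moment at which its call begins. There is no depth.
- env.close_job(): hands the job in; it is judged then, once.
The state is a dict: "time_s": time; "joints": joint angles; "qd": joint speeds; "tau": joint torques, N m; "position": TCP position; "orientation": TCP orientation; "force": force on the tool from outside, world axes, zero at the start; "moment": the same for the moment, N m; "width": finger opening in m; "finger_force": force on a finger pad.
Only numpy, scipy, OpenCV 4.12 (cv2) and the standard library are available. Lean on these libraries where they do the work, as an engineer would, in place of code of your own. Each camera call takes 0.05 s, during which the arm holds its last target. There are 200 camera calls.

## Task

Move the four capped vials from the coloured blocks of the aluminium rack into the black sampler tray in reverse order, so that the freshest sample runs first: the vial that starts nearest the rack's violet end piece goes into the tray pocket farthest from the tray's violet end piece, the next vial into the next pocket, and so on along the row, one vial to a pocket. Keep the vials upright, set each one down gently without dropping it, and leave all four standing on the pocket floors.

Things in the scene. Friction and masses are not known exactly. Their poses are not given: they have to be found in the camera images.
- vial_blue_center (a point): Clear glass sample vial with a blue screw cap (white dot on top) and a paper band: upright round cylinder 27 mm in diameter over its whole height (cap included), 98 mm tall, about 60 g. The point is its centre, 49 mm above its foot, z up along the vial. It starts standing in the blue block.
- vial_red_center (a point): Clear glass sample vial with a red screw cap (white dot on top) and a paper band: upright round cylinder 27 mm in diameter over its whole height (cap included), 98 mm tall, about 60 g. The point is its centre, 49 mm above its foot, z up along the vial. It starts standing in the red block.
- vial_yellow_center (a point): Clear glass sample vial with a yellow screw cap (white dot on top) and a paper band: upright round cylinder 27 mm in diameter over its whole height (cap included), 98 mm tall, about 60 g. The point is its centre, 49 mm above its foot, z up along the vial. It starts standing in the yellow block.
- vial_green_center (a point): Clear glass sample vial with a green screw cap (white dot on top) and a paper band: upright round cylinder 27 mm in diameter over its whole height (cap included), 98 mm tall, about 60 g. The point is its centre, 49 mm above its foot, z up along the vial. It starts standing in the green block.
- block_blue: Fixed blue plastic block on the rack, 53 x 53 mm, 26 mm tall, with one open square pocket 45 mm wide (4 mm walls, floor 4 mm above its underside). Origin: centre of its underside. It marks where the blue vial came from and does not move during the job.
- block_red: Fixed red plastic block on the rack, 53 x 53 mm, 26 mm tall, with one open square pocket 45 mm wide (4 mm walls, floor 4 mm above its underside). Origin: centre of its underside. It marks where the red vial came from and does not move during the job.
- block_yellow: Fixed yellow plastic block on the rack, 53 x 53 mm, 26 mm tall, with one open square pocket 45 mm wide (4 mm walls, floor 4 mm above its underside). Origin: centre of its underside. It marks where the yellow vial came from and does not move during the job.
- block_green: Fixed green plastic block on the rack, 53 x 53 mm, 26 mm tall, with one open square pocket 45 mm wide (4 mm walls, floor 4 mm above its underside). Origin: centre of its underside. It marks where the green vial came from and does not move during the job.
- rack: Fixed source rack: aluminium rail 224 mm long (its own y), 66 mm wide, 8 mm thick, with the four coloured blocks in a row, in any order, centred at y = +81, +27, -27, -81 mm. A violet end piece (24 mm long, 34 mm tall) is at its +y end, centre y = +124 mm. Origin: centre of the rail's underside, z up; any heading.
- tray: Fixed black tray 224 mm long (its own y), 66 wide, 30 tall; four round pockets with grey floors, 45 mm in diameter, 24 deep (floor 6 mm up), at x = 0, y = +81, +27, -27, -81 mm, empty at the start. Violet end piece (24 mm long, 34 tall) at its +y end, centre y = +124. Origin: centre of the underside, z up; any heading. A seated vial's centre is 55 mm above the origin.

How it is judged:
By the outcome, as a careful person would: the job done as asked, in the order asked, and still so for the second after the job is handed in, with the robot touching nothing.
It also fails if it takes over 115 s, if anything falls off the work surface, if the arm or the gripper's body presses on something with over 40 N, if the wrist force passes 120 N, or if a joint passes its speed limit or range.

## Working session

There is one attempt and no reset: what is moved stays moved. The work goes in short steps, Python scripts to look and compute and a tool call to move; the robot and the scene stay as the last step left them, time stands still between calls to the robot, and variables do not carry over. Pictures are saved under pics/ and viewed, at most 14 in all, crops included, and the job is handed in when it is done.

Besides the shell and the picture viewer there is one more tool, called after ">>>" by a JSON object that holds its "api" and its "payload", one argument or row to a line. servo_tool: Moves the arm, as the interface text tells. Its arguments: {"type":"object","properties":{"series":{"type":"array"},"newtons":{"type":"number"}},"required":["series"]}

```bash
mkdir -p pics
cat > h.py <<'E'
import numpy as np, cv2
from bench import monitor, vision, env
from scipy.spatial.transform import Rotation as R
def snap(n,f):
    d=vision.get_image(n); cv2.imwrite(f'pics/{f}.png',d['color'][:,:,::-1]); np.savez(f'pics/{f}.npz',**{k:np.array(d[k]) for k in('color','mtx','distortion','extrinsics')}); return d
def onplane(f,uv,z):
    d=np.load(f'pics/{f}.npz'); p=cv2.undistortPoints(np.array(uv,float).reshape(-1,1,2),d['mtx'],d['distortion'])[:,0]
    E=d['extrinsics']; Rm,t=E[:3,:3],E[:3,3]; c=-Rm.T@t; r=np.c_[p,np.ones(len(p))]@Rm
    return c+r*((np.reshape(z,(-1,1))-c[2])/r[:,2:3])
E
python3 - <<'E'
from h import *
for n in('scene','side','wrist'): snap(n,n+'0')
a=[cv2.imread(f'pics/{n}0.png') for n in('scene','side')]
s=monitor.read_state(); print(s); print(R.from_quat(s['orientation']).as_matrix().round(3))
E
```

```text
{'time_s': 0.15, 'joints': array([-1.07779277,  0.501671  , -0.42682218,  1.55118448,  0.22080951,
        1.13830188, -0.21029442]), 'qd': array([ 5.97756362e-04, -4.07086823e-03, -3.16222698e-03, -3.35598712e-03,
        9.86442766e-04,  9.48943671e-05,  6.44763057e-04]), 'tau': array([-5.64148315e-03, -5.70046842e+01, -5.82543880e+00, -2.81289250e+01,
        1.04440626e-02,  7.78091111e-03, -9.28297908e-06]), 'position': array([0.14797899, 0.63239175, 0.23048345]), 'orientation': array([ 1.14629840e-01,  9.93407986e-01, -7.48866801e-04, -1.14508600e-04]), 'force': array([0.05282419, 0.33535625, 0.46281478]), 'moment': array([0.03589798, 0.04824763, 0.00943516]), 'finger_force': 0.0, 'width': 0.08532401978731213}
[[-0.974  0.228 -0.   ]
 [ 0.228  0.974 -0.001]
 [ 0.    -0.002 -1.   ]]
```

View pics/scene0.png

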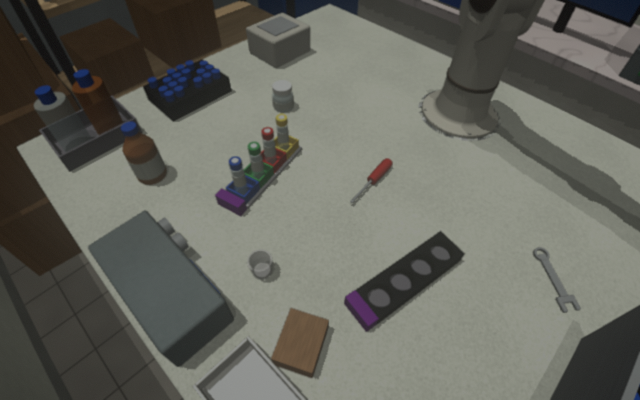

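View pics/side0.png

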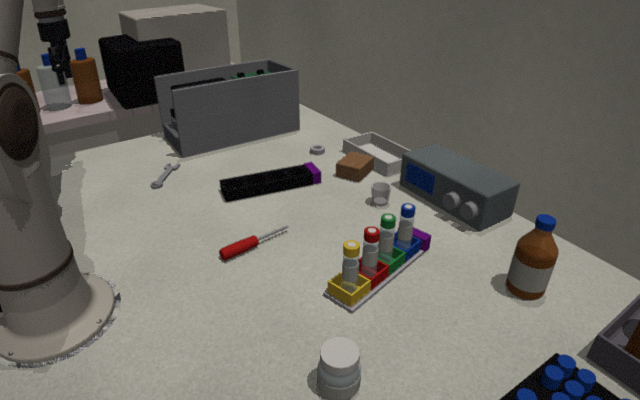

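The scene shows the vials in order from the rack's violet end (231,200): blue (237,165), green (255,150), red (268,135), yellow (282,121). The tray pockets are at about (379,298), (401,282), (421,268), (441,254), with the violet end at (363,310). The side view shows the same order.

Run:
```python
import cv2,numpy as np
a=cv2.imread('pics/scene0.png');b=cv2.imread('pics/side0.png')
c1=cv2.resize(a[100:220,205:315],None,fx=4.8,fy=4.8,interpolation=2)[:576]
cv2.imwrite('pics/c1.png',c1)
cv2.imwrite('pics/c2.png',cv2.resize(a[225:335,335:475],None,fx=5,fy=5,interpolation=2))
cv2.imwrite('pics/c3.png',cv2.resize(b[195:310,320:440],None,fx=5,fy=5,interpolation=2))
```

```text
(no output)
```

View pics/c1.png

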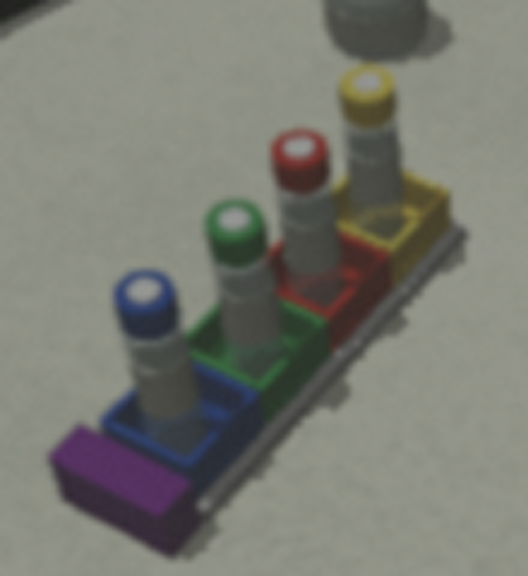

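View pics/c2.png

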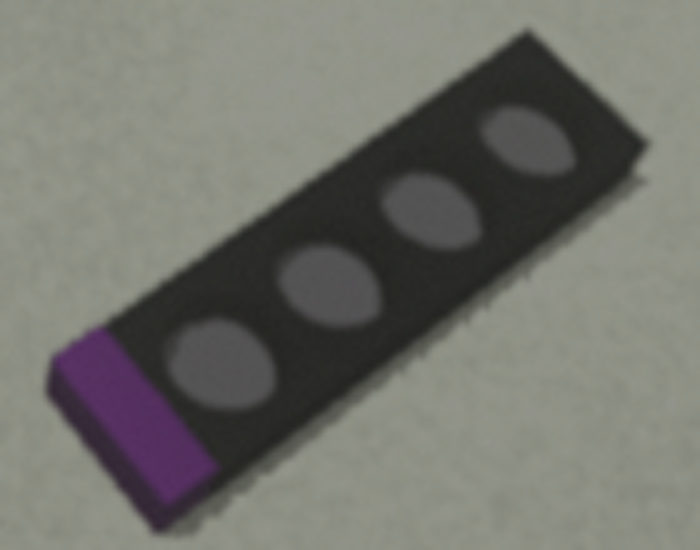

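View pics/c3.png

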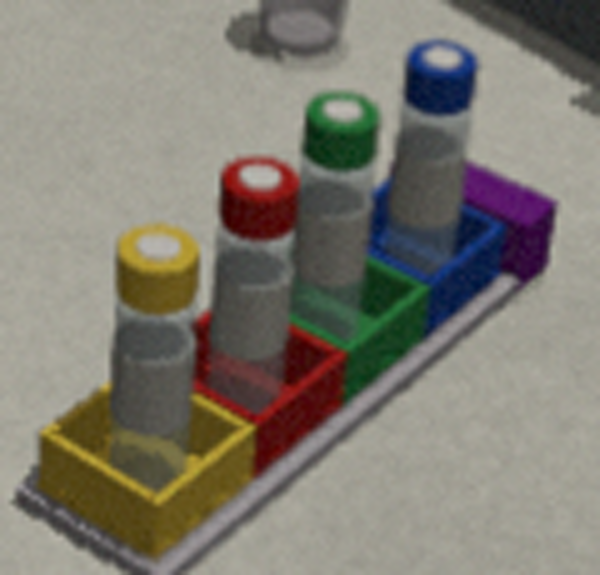

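The c1 crop has the cap dots (crop px) at blue (145,290), green (234,219), red (300,147) and yellow (368,83). In c3 they are at blue (443,58), green (343,110), red (261,177) and yellow (158,247). In c2 the tray's top corners are (528,30) and (650,145), and the outer violet ones are (50,362) and (163,505).

Run:
```python
from h import *
A=np.array([(145,290),(234,219),(300,147),(368,83)])/4.8+[205,100]
B=np.array([(443,58),(343,110),(261,177),(158,247)])/5+[320,195]
pa,pb=onplane('scene0',A,.11),onplane('side0',B,.11); print(pa.round(4),pb.round(4),sep='\n')
m=(pa+pb)[:,:2]/2; print('mean',m.round(4))
T=np.array([(528,30),(650,145),(50,362),(163,505)])/5+[335,225]
pt=onplane('scene0',T,[.03,.03,.034,.034])[:,:2]; print(pt.round(4))
def fit(l,w):
    l=np.array(l,float);lc=l-l.mean(0);wc=w-w.mean(0);U,_,V=np.linalg.svd(lc.T@wc);D=np.diag([1,np.sign(np.linalg.det(U@V))]);r=(U@D@V).T
    t=w.mean(0)-r@l.mean(0);print('res',(w-l@r.T-t).round(4).tolist());return r,t
# side signs: violet->left/right; try both
for s in(1,-1):
    r,t=fit([(s*.033,-.112),(-s*.033,-.112),(s*.033,.136),(-s*.033,.136)],pt)
    print('tray',t.round(4),'ydir deg',np.degrees(np.arctan2(r[1,1],r[0,1])).round(2)); print([(r@[0,y]+t).round(4).tolist() for y in(.081,.027,-.027,-.081)])
r,t=fit([(0,.081),(0,.027),(0,-.027),(0,-.081)],m);print('rack',t.round(4),np.degrees(np.arctan2(r[1,1],r[0,1])).round(2))
print('wrist E',np.load('pics/wrist0.npz')['extrinsics'].round(3))
```

```text
[[ 0.6208 -0.1904  0.11  ]
 [ 0.5664 -0.1979  0.11  ]
 [ 0.5148 -0.2141  0.11  ]
 [ 0.4621 -0.2266  0.11  ]]
[[ 0.6209 -0.1915  0.11  ]
 [ 0.566  -0.1982  0.11  ]
 [ 0.5146 -0.215   0.11  ]
 [ 0.4613 -0.2279  0.11  ]]
mean [[ 0.6209 -0.1909]
 [ 0.5662 -0.1981]
 [ 0.5147 -0.2146]
 [ 0.4617 -0.2273]]
[[0.4086 0.19  ]
 [0.4204 0.2544]
 [0.6529 0.1476]
 [0.664  0.2092]]
res [[0.0, 0.0002], [0.0001, -0.0003], [0.0002, 0.0017], [-0.0004, -0.0016]]
tray [0.5246 0.2024] ydir deg -10.2
[[0.6044, 0.1881], [0.5512, 0.1976], [0.4981, 0.2072], [0.4449, 0.2168]]
res [[-0.0117, -0.0647], [0.0118, 0.0647], [-0.0114, -0.0633], [0.0113, 0.0633]]
tray [0.5246 0.2024] ydir deg -10.18
[[0.6044, 0.1881], [0.5512, 0.1976], [0.4981, 0.2072], [0.4449, 0.2167]]
res [[0.0012, -0.0019], [-0.0009, 0.0034], [0.0001, -0.0006], [-0.0004, -0.0009]]
rack [ 0.5409 -0.2077] 13.35
wrist E [[ 0.228  0.974 -0.002 -0.65 ]
 [ 0.925 -0.216  0.314 -0.043]
 [ 0.305 -0.073 -0.95   0.38 ]
 [ 0.     0.     0.     1.   ]]
```

```bash
cat >> h.py <<'E'
V=dict(blue=(.6209,-.1909),green=(.5662,-.1981),red=(.5147,-.2146),yellow=(.4617,-.2273))
P=dict(blue=(.4449,.2168),green=(.4981,.2072),red=(.5512,.1976),yellow=(.6044,.1881))
RACK,TRAY=103.35,79.8
def plan(xy,th,z):
    "tool-frame shift (mm) after first turning about tool z"
    s=monitor.read_state(); M=R.from_quat(s['orientation']).as_matrix(); p=s['position']
    th0=np.degrees(np.arctan2(M[1,1],M[0,1])); t=np.radians(th)
    d=np.array([*xy,z])-p; Rt=np.array([[-np.sin(t),np.cos(t),0],[np.cos(t),np.sin(t),0],[0,0,-1]]).T
    print('t',s['time_s'],'pos',p.round(4),'th0',th0.round(2),'tilt',M[:2,2].round(4),'turn z',(th0-th).round(2),'shift mm',(Rt.T@d*1000).round(1),'from cur axes',(M.T@d*1000).round(1)); print('q',s['joints'].round(2),'w',s['width'],'f',s['finger_force'],s['force'].round(1))
E
python3 - <<'E'
from h import *
plan(V['blue'],RACK,.2)
E
```

```text
t 0.15 pos [0.148  0.6324 0.2305] th0 76.84 tilt [-0.0004 -0.0015] turn z -26.51 shift mm [-270.  -910.2   30.5] from cur axes [-648.  -693.9   31.5]
q [-1.08  0.5  -0.43  1.55  0.22  1.14 -0.21] w 0.08532401978731213 f 0.0 [0.1 0.3 0.5]
```

>>> {"api": "servo_tool", "payload": {
  "series": [
    [[0, 0, 0], [0, 0, -6.6], 60],
    [[0, 0, 0], [0, 0, -6.6], 60],
    [[0, 0, 0], [0, 0, -6.6], 60],
    [[0, 0, 0], [0, 0, -6.7], 60],
    [[-9, -30, 0], [0, 0, 0], 60],
    [[-9, -30, 0], [0, 0, 0], 60],
    [[-9, -30, 0], [0, 0, 0], 60],
    [[-9, -30, 0], [0, 0, 0], 60],
    [[-9, -30, 0], [0, 0, 0], 60],
    [[-9, -30, 0], [0, 0, 0], 60]
  ],
  "newtons": 40
}}

```text
time_s: 0.98
position: [0.2426, 0.4686, 0.231]
orientation: [-0.116, 0.993, -0.0, -0.0]
force: [0.6, 0.4, 0.3]
width: 0.0511
finger_force: 0.0
```

>>> {"api": "servo_tool", "payload": {
  "series": [
    [[-9, -30, 0], [0, 0, 0], 60],
    [[-9, -30, 0], [0, 0, 0], 60],
    [[-9, -30, 0], [0, 0, 0], 60],
    [[-9, -30, 0], [0, 0, 0], 60],
    [[-9, -30, 0], [0, 0, 0], 60],
    [[-9, -30, 0], [0, 0, 0], 60],
    [[-9, -30, 0], [0, 0, 0], 60],
    [[-9, -30, 0], [0, 0, 0], 60],
    [[-9, -30, 0], [0, 0, 0], 60],
    [[-9, -30, 0], [0, 0, 0], 60]
  ]
}}

```text
time_s: 1.82
position: [0.3992, 0.1975, 0.2313]
orientation: [-0.116, 0.993, -0.0, 0.0]
force: [0.3, -0.0, 0.5]
width: 0.0511
finger_force: 0.0
```

Run:
```python
from h import *
plan(V['blue'],RACK,.2)
```

```text
t 1.8167 pos [0.3992 0.1975 0.2313] th0 103.34 tilt [ 0.0002 -0.    ] turn z -0.01 shift mm [-126.  -429.1   31.3] from cur axes [-126.1 -429.1   31.4]
q [-0.22  0.11 -0.32  2.04  0.04  0.99  1.24] w 0.05113673831309201 f 0.0 [ 0.3 -0.   0.5]
```

>>> {"api": "servo_tool", "payload": {
  "series": [
    [[-9, -30, 2], [0, 0, 0], 60],
    [[-9, -30, 2], [0, 0, 0], 60],
    [[-9, -30, 2], [0, 0, 0], 60],
    [[-9, -30, 2], [0, 0, 0], 60],
    [[-9, -30, 2], [0, 0, 0], 60],
    [[-9, -30, 2], [0, 0, 0], 60],
    [[-9, -30, 2], [0, 0, 0], 60],
    [[-9, -30, 2], [0, 0, 0], 60],
    [[-9, -30, 2], [0, 0, 0], 60],
    [[-9, -30, 3], [0, 0, 0], 60]
  ]
}}

```text
time_s: 2.65
position: [0.5561, -0.0735, 0.2101]
orientation: [-0.116, 0.993, -0.0, -0.0]
force: [0.3, 0.3, 0.4]
width: 0.0517
finger_force: 0.0
```

>>> {"api": "servo_tool", "payload": {
  "series": [
    [[-9, -30, 2], [0, 0, 0], 60],
    [[-9, -30, 2], [0, 0, 0], 60],
    [[-9, -30, 2], [0, 0, 0], 60],
    [[-9, -30, 2], [0, 0, 0], 60],
    [[0, -9, 2], [0, 0, 0], 60],
    [[0, 0, 0], [0, 0, 0], 60]
  ]
}}

```text
time_s: 3.15
position: [0.6198, -0.1933, 0.1989]
orientation: [-0.114, 0.994, -0.001, -0.001]
force: [-0.7, -0.0, -0.0]
width: 0.051
finger_force: 0.0
```

Run:
```python
from h import *
plan(V['blue'],RACK,.2); d=snap('wrist','w1')
for n,v in V.items(): print(n,cv2.projectPoints(np.array([[*v,.11]]),cv2.Rodrigues(d['extrinsics'][:3,:3])[0],d['extrinsics'][:3,3],d['mtx'],d['distortion'])[0].ravel().round(1))
```

```text
t 3.15 pos [ 0.6198 -0.1933  0.1989] th0 103.05 tilt [-0.0018 -0.0014] turn z -0.3 shift mm [-1.6  2.1 -1.1] from cur axes [-1.6  2.1 -1.1]
q [ 0.29  0.5  -0.04  1.59  0.03  1.05  2.04] w 0.0509881681121283 f 0.0 [-0.7 -0.  -0. ]
blue [320.9 206.5]
green [328.9 130.8]
red [322.8  45.4]
yellow [322.6 -54. ]
```

View pics/w1.png

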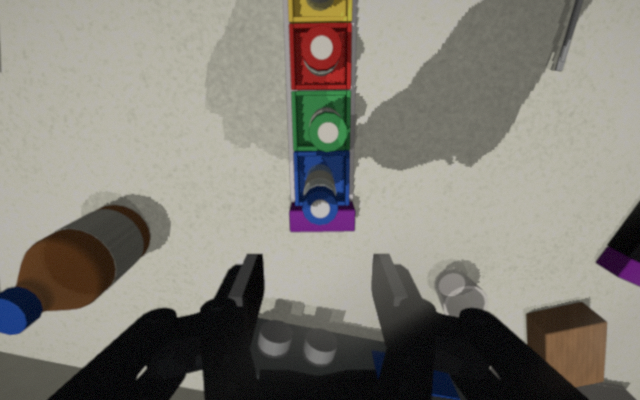

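The dots are at blue (320,209), green (328,132) and red (321,47), within 2 px of my predictions, so I'll descend on blue.

>>> {"api": "servo_tool", "payload": {
  "series": [
    [[-1, 2, 24], [0, 0, 0], 60],
    [[0, 0, 25], [0, 0, 0], 60],
    [[0, 0, 25], [0, 0, 0], 60],
    [[0, 0, 25], [0, 0, 0], 60],
    [[0, 0, 25], [0, 0, 0], 60],
    [[0, 0, 20], [0, 0, 0], 60],
    [[0, 0, 0], [0, 0, 0], 60],
    [[0, 0, 0], [0, 0, 0], 60]
  ]
}}

```text
time_s: 3.87
position: [0.6197, -0.1845, 0.0556]
orientation: [-0.117, 0.993, 0.001, -0.001]
force: [0.9, 0.1, 1.0]
width: 0.0511
finger_force: 0.0
```

Run:
```python
from h import *
plan(V['blue'],RACK,.055)
```

```text
t 3.8667 pos [ 0.6197 -0.1845  0.0556] th0 103.46 tilt [-0.0029  0.002 ] turn z 0.11 shift mm [ 0.3 -6.5  0.6] from cur axes [ 0.3 -6.5  0.6]
q [ 0.28  0.66 -0.05  1.68  0.04  0.8   2.03] w 0.051090612937965005 f 0.0 [0.9 0.1 1. ]
```

>>> {"api": "servo_tool", "payload": {
  "series": [
    [[0, 0, 0], [0, 0, 0], 60],
    [[0, 0, 0], [0, 0, 0], 60],
    [[0, 0, 0], [0, 0, 0], 60],
    [[0, 0, 0], [0, 0, 0], 60]
  ]
}}

```text
time_s: 4.2
position: [0.6218, -0.1873, 0.0578]
orientation: [-0.116, 0.993, -0.0, 0.001]
force: [-0.0, -0.4, -0.0]
width: 0.0516
finger_force: 0.0
```

Run:
```python
from h import *
plan(V['blue'],RACK,.055)
```

```text
t 4.2 pos [ 0.6218 -0.1873  0.0578] th0 103.33 tilt [ 0.0023 -0.0006] turn z -0.02 shift mm [ 1.7 -3.3  2.8] from cur axes [ 1.8 -3.3  2.8]
q [ 0.28  0.66 -0.04  1.68  0.04  0.8   2.03] w 0.05155336572294292 f 0.0 [-0.  -0.4 -0. ]
```

>>> {"api": "servo_tool", "payload": {
  "series": [
    [[1, -3, 1], [0, 0, 0], 60],
    [[0, 0, 0], [0, 0, 0], 60],
    [[0, 0, 0], [0, 0, 0], 60],
    [[0, 0, 0], [0, 0, 0], 60],
    [[0, 0, 0], [0, 0, 0], 60],
    [[0, 0, 0], [0, 0, 0], 60]
  ]
}}

```text
time_s: 4.7
position: [0.6206, -0.1902, 0.0552]
orientation: [-0.116, 0.993, 0.0, -0.0]
force: [-0.4, -0.1, -0.2]
width: 0.051
finger_force: 0.0
```

Run:
```python
from h import *
plan(V['blue'],RACK,.055)
```

```text
t 4.7 pos [ 0.6206 -0.1902  0.0552] th0 103.34 tilt [-0.0002  0.0001] turn z -0.01 shift mm [-0.2 -0.8  0.2] from cur axes [-0.2 -0.8  0.2]
q [ 0.29  0.67 -0.04  1.68  0.04  0.8   2.03] w 0.050961181406298205 f 0.0 [-0.4 -0.1 -0.2]
```

>>> {"api": "servo_tool", "payload": {
  "series": [
    [[0, -1, 0], [0, 0, 0], 45],
    [[0, 0, 0], [0, 0, 0], 35],
    [[0, 0, 0], [0, 0, 0], 20],
    [[0, 0, 0], [0, 0, 0], 10],
    [[0, 0, 0], [0, 0, 0], 10],
    [[0, 0, 0], [0, 0, 0], 10],
    [[0, 0, -2], [0, 0, 0], 10],
    [[0, 0, -6], [0, 0, 0], 10],
    [[0, 0, -12], [0, 0, 0], 10],
    [[0, 0, -20], [0, 0, 0], 10]
  ],
  "newtons": 40
}}

```text
time_s: 5.53
position: [0.6193, -0.1906, 0.0944]
orientation: [-0.116, 0.993, 0.001, -0.002]
force: [0.2, 0.3, -0.9]
width: 0.026
finger_force: 39.3
```

>>> {"api": "servo_tool", "payload": {
  "series": [
    [[0, 0, -22], [0, 0, 0], 10],
    [[0, 0, -22], [0, 0, 0], 10],
    [[0, 0, -22], [0, 0, 0], 10],
    [[0, 0, -20], [0, 0, 0], 10],
    [[0, 0, -12], [0, 0, 0], 10],
    [[0, 0, -5], [0, 0, 0], 10]
  ]
}}

```text
time_s: 6.03
position: [0.6223, -0.1916, 0.2018]
orientation: [-0.116, 0.993, -0.001, 0.002]
force: [0.6, -0.1, -0.9]
width: 0.0261
finger_force: 39.3
```

Run:
```python
from h import *
plan(P['blue'],TRAY,.2)
```

```text
t 6.0333 pos [ 0.6223 -0.1916  0.2018] th0 103.33 tilt [ 0.0045 -0.0012] turn z 23.53 shift mm [246.9 370.5   1.8] from cur axes [ 78.4 438.3   0.5]
q [ 0.29  0.49 -0.05  1.59  0.03  1.05  2.04] w 0.026091353602824573 f 39.305739887058735 [ 0.6 -0.1 -0.9]
```

>>> {"api": "servo_tool", "payload": {
  "series": [
    [[0, 0, 0], [0, 0, 5.9], 10],
    [[0, 0, 0], [0, 0, 5.9], 10],
    [[0, 0, 0], [0, 0, 5.9], 10],
    [[4, 6, 0], [0, 0, 5.8], 10],
    [[12, 18, 0], [0, 0, 0], 10],
    [[18, 27, 0], [0, 0, 0], 10],
    [[20, 30, 0], [0, 0, 0], 10],
    [[20, 30, 0], [0, 0, 0], 10],
    [[20, 30, 0], [0, 0, 0], 10],
    [[20, 30, 0], [0, 0, 0], 10]
  ]
}}

```text
time_s: 6.87
position: [0.5366, -0.0017, 0.1976]
orientation: [0.089, 0.996, -0.0, -0.001]
force: [0.1, 0.6, -1.1]
width: 0.0263
finger_force: 39.3
```

>>> {"api": "servo_tool", "payload": {
  "series": [
    [[20, 30, 0], [0, 0, 0], 10],
    [[20, 30, 0], [0, 0, 0], 10],
    [[20, 30, 0], [0, 0, 0], 10],
    [[20, 30, 0], [0, 0, 0], 10],
    [[20, 30, 0], [0, 0, 0], 10],
    [[18, 27, 0], [0, 0, 0], 10],
    [[12, 18, 0], [0, 0, 0], 10],
    [[3, 4, 0], [0, 0, 0], 10],
    [[0, 0, 0], [0, 0, 0], 10],
    [[0, 0, 0], [0, 0, 0], 10]
  ]
}}

```text
time_s: 7.7
position: [0.4424, 0.2153, 0.1979]
orientation: [0.089, 0.996, -0.001, -0.0]
force: [0.6, -0.8, -0.1]
width: 0.0263
finger_force: 39.4
```

Run:
```python
from h import *
plan(P['blue'],TRAY,.2); d=snap('wrist','w2')
for n,v in P.items(): print(n,cv2.projectPoints(np.array([[*v,.006],[*v,.03]]),cv2.Rodrigues(d['extrinsics'][:3,:3])[0],d['extrinsics'][:3,3],d['mtx'],d['distortion'])[0].ravel().round(1))
```

```text
t 7.7 pos [0.4424 0.2153 0.1979] th0 79.83 tilt [-0.0006 -0.001 ] turn z 0.03 shift mm [-2.2  2.  -2.1] from cur axes [-2.2  2.  -2.1]
q [-0.36  0.23 -0.16  1.98  0.05  0.93  0.84] w 0.02634114928742906 f 39.36540260910988 [ 0.6 -0.8 -0.1]
blue [319.2 174.1 319.3 180. ]
green [319.1 222.8 319.2 231.7]
red [318.9 267.  319.  278.3]
yellow [318.9 307.3 319.  320.5]
```

View pics/w2.png

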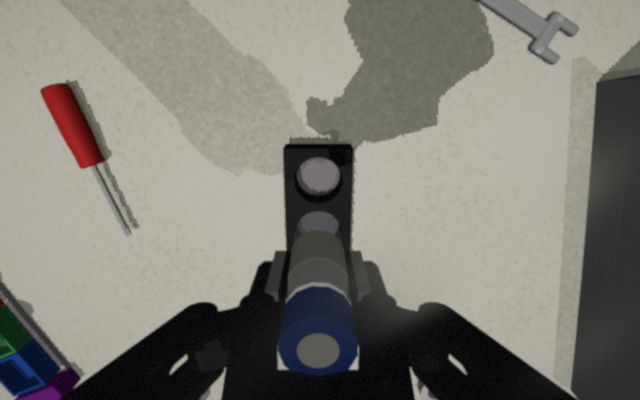

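The wrist view shows the far tray pocket at (319,176), where I predicted it, and the vial upright in the grip. I'll lower it.

>>> {"api": "servo_tool", "payload": {
  "series": [
    [[-1, 1, 10], [0, 0, 0], 10],
    [[-1, 1, 20], [0, 0, 0], 10],
    [[0, 0, 25], [0, 0, 0], 10],
    [[0, 0, 25], [0, 0, 0], 10],
    [[0, 0, 20], [0, 0, 0], 10],
    [[0, 0, 12], [0, 0, 0], 10],
    [[0, 0, 5], [0, 0, 0], 10],
    [[0, 0, 0], [0, 0, 0], 10],
    [[0, 0, 0], [0, 0, 0], 10],
    [[0, 0, 0], [0, 0, 0], 10]
  ]
}}

```text
time_s: 8.58
position: [0.4457, 0.2178, 0.082]
orientation: [0.089, 0.996, 0.0, 0.001]
force: [0.1, 0.4, -0.1]
width: 0.026
finger_force: 39.4
```

Run:
```python
from h import *
plan(P['blue'],TRAY,.0495)
```

```text
t 8.5833 pos [0.4457 0.2178 0.082 ] th0 79.79 tilt [0.0015 0.0007] turn z -0.01 shift mm [ 0.6 -1.1 32.5] from cur axes [ 0.6 -1.1 32.5]
q [-0.38  0.42 -0.15  2.06  0.1   0.67  0.8 ] w 0.02603403409796159 f 39.35877749696374 [ 0.1  0.4 -0.1]
```

>>> {"api": "servo_tool", "payload": {
  "series": [
    [[0, -1, 7], [0, 0, 0], 10],
    [[0, 0, 8], [0, 0, 0], 10],
    [[0, 0, 6], [0, 0, 0], 10],
    [[0, 0, 4], [0, 0, 0], 10],
    [[0, 0, 3], [0, 0, 0], 10],
    [[0, 0, 2], [0, 0, 0], 10],
    [[0, 0, 1], [0, 0, 0], 10],
    [[0, 0, 0], [0, 0, 0], 10],
    [[0, 0, 0], [0, 0, 0], 10],
    [[0, 0, 0], [0, 0, 0], 10]
  ]
}}

```text
time_s: 9.42
position: [0.4447, 0.217, 0.0505]
orientation: [0.089, 0.996, 0.0, 0.0]
force: [0.2, 0.6, -0.4]
width: 0.0259
finger_force: 39.4
```

Run:
```python
from h import *
plan(P['blue'],TRAY,.0495)
```

```text
t 9.4167 pos [0.4447 0.217  0.0505] th0 79.84 tilt [0.0004 0.0002] turn z 0.04 shift mm [-0.2 -0.2  1. ] from cur axes [-0.2 -0.2  1. ]
q [-0.39  0.47 -0.14  2.07  0.11  0.61  0.79] w 0.02590473047959688 f 39.358693566173315 [ 0.2  0.6 -0.4]
```

Lowering it slowly until it touches the floor.

>>> {"api": "servo_tool", "payload": {
  "series": [
    [[0, 0, 0.5], [0, 0, 0], 10],
    [[0, 0, 0.5], [0, 0, 0], 10],
    [[0, 0, 0.5], [0, 0, 0], 10],
    [[0, 0, 0], [0, 0, 0], 10],
    [[0, 0, 0], [0, 0, 0], 10]
  ]
}}

```text
time_s: 9.83
position: [0.4448, 0.2169, 0.0492]
orientation: [0.089, 0.996, 0.0, 0.0]
force: [-0.6, -0.8, 5.4]
width: 0.0261
finger_force: 39.9
```

Contact shows as +5.4 N at z=0.0492. I'll release, rise, and head for green.

>>> {"api": "servo_tool", "payload": {
  "series": [
    [[0, 0, 0], [0, 0, 0], 36],
    [[0, 0, 0], [0, 0, 0], 42],
    [[0, 0, 0], [0, 0, 0], 60],
    [[0, 0, 0], [0, 0, 0], 60],
    [[0, 0, -5], [0, 0, 0], 60],
    [[0, 0, -15], [0, 0, 0], 60],
    [[0, 0, -25], [0, 0, 0], 60],
    [[0, 0, -30], [0, 0, 0], 60],
    [[0, 0, -30], [0, 0, 0], 60],
    [[0, 0, -30], [0, 0, 0], 60]
  ]
}}

```text
time_s: 10.67
position: [0.4441, 0.2167, 0.1853]
orientation: [0.089, 0.996, -0.0, -0.0]
force: [0.9, 0.0, -0.8]
width: 0.0513
finger_force: 0.0
```

>>> {"api": "servo_tool", "payload": {
  "series": [
    [[0, 0, -15], [0, 0, 0], 60],
    [[0, 0, 0], [0, 0, -5.9], 60],
    [[0, 0, 0], [0, 0, -5.9], 60],
    [[0, 0, 0], [0, 0, -5.9], 60],
    [[0, 0, 0], [0, 0, -5.8], 60]
  ]
}}

```text
time_s: 11.08
position: [0.4445, 0.2169, 0.1993]
orientation: [-0.119, 0.993, 0.0, 0.0]
force: [-0.2, -0.1, -0.5]
width: 0.051
finger_force: 0.0
```

Run:
```python
from h import *
plan(V['green'],RACK,.2); d=snap('side','s1')
cv2.imwrite('pics/s1c.png',cv2.resize(d['color'][120:300,200:440,::-1],None,fx=3,fy=3,interpolation=2))
```

```text
t 11.0833 pos [0.4445 0.2169 0.1993] th0 103.64 tilt [0.0005 0.0002] turn z 0.29 shift mm [ -22.6 -431.9   -0.7] from cur axes [ -20.5 -432.    -0.7]
q [-0.31  0.24 -0.23  1.97  0.07  0.94  1.24] w 0.05096455516107814 f 0.0 [-0.2 -0.1 -0.5]
```

View pics/s1c.png

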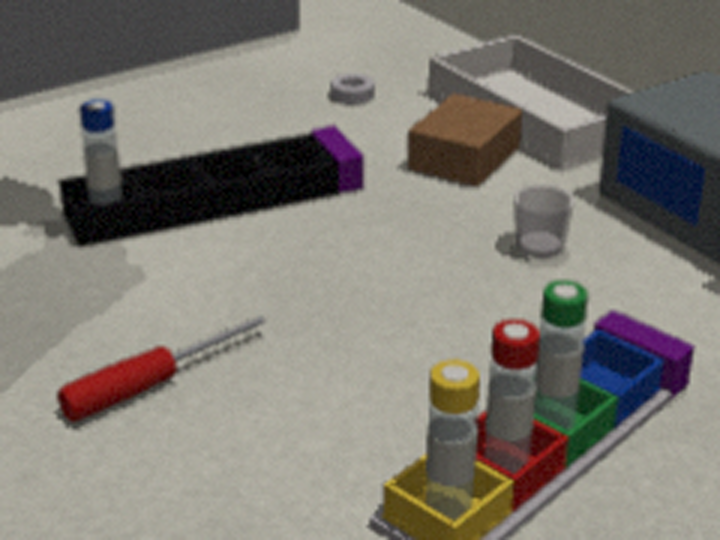

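Blue is standing in the tray pocket farthest from the violet end (crop 102,150). Next is green.

>>> {"api": "servo_tool", "payload": {
  "series": [
    [[0, -8, 0], [0, 0, 0], 60],
    [[-1, -18, 0], [0, 0, 0], 60],
    [[-2, -26, 0], [0, 0, 0], 60],
    [[-2, -30, 0], [0, 0, 0], 60],
    [[-2, -30, 0], [0, 0, 0], 60],
    [[-2, -30, 0], [0, 0, 0], 60],
    [[-2, -30, 0], [0, 0, 0], 60],
    [[-2, -30, 0], [0, 0, 0], 60],
    [[-2, -30, 0], [0, 0, 0], 60],
    [[-2, -30, 0], [0, 0, 0], 60]
  ]
}}

```text
time_s: 11.97
position: [0.5215, -0.0364, 0.199]
orientation: [-0.114, 0.993, -0.0, -0.0]
force: [0.0, 0.6, 0.1]
width: 0.0515
finger_force: 0.0
```

>>> {"api": "servo_tool", "payload": {
  "series": [
    [[-2, -30, 0], [0, 0, 0], 60],
    [[-2, -30, 0], [0, 0, 0], 60],
    [[-2, -30, 0], [0, 0, 0], 60],
    [[-1, -30, 0], [0, 0, 0], 60],
    [[0, -26, 0], [0, 0, 0], 60],
    [[0, -16, 0], [0, 0, 0], 60],
    [[0, -8, 0], [0, 0, 0], 60],
    [[0, 0, 0], [0, 0, 0], 60],
    [[0, 0, 0], [0, 0, 0], 60],
    [[0, 0, 0], [0, 0, 0], 60]
  ]
}}

```text
time_s: 12.8
position: [0.5674, -0.1961, 0.1987]
orientation: [-0.117, 0.993, 0.001, -0.0]
force: [-0.4, -0.2, 0.2]
width: 0.0514
finger_force: 0.0
```

>>> {"api": "servo_tool", "payload": {
  "series": [
    [[0, 0, 10], [0, 0, 0], 60],
    [[0, 0, 20], [0, 0, 0], 60],
    [[0, 0, 25], [0, 0, 0], 60],
    [[0, 0, 25], [0, 0, 0], 60],
    [[0, 0, 25], [0, 0, 0], 60],
    [[0, 0, 20], [0, 0, 0], 60],
    [[0, 0, 12], [0, 0, 0], 60],
    [[0, 0, 6], [0, 0, 0], 60],
    [[0, 0, 0], [0, 0, 0], 60],
    [[0, 0, 0], [0, 0, 0], 60]
  ]
}}

```text
time_s: 13.63
position: [0.568, -0.1977, 0.0562]
orientation: [-0.116, 0.993, -0.0, 0.0]
force: [-0.6, -0.4, 1.1]
width: 0.051
finger_force: 0.0
```

Run:
```python
from h import *
plan(V['green'],RACK,.055)
```

```text
t 13.6333 pos [ 0.568  -0.1977  0.0562] th0 103.36 tilt [ 0.0006 -0.    ] turn z 0.01 shift mm [1.9 0.  1.2] from cur axes [1.9 0.  1.2]
q [ 0.29  0.6   0.01  1.81 -0.    0.73  2.1 ] w 0.05103661307699974 f 0.0 [-0.6 -0.4  1.1]
```

>>> {"api": "servo_tool", "payload": {
  "series": [
    [[2, 0, 1], [0, 0, 0], 45],
    [[0, 0, 0], [0, 0, 0], 35],
    [[0, 0, 0], [0, 0, 0], 20],
    [[0, 0, 0], [0, 0, 0], 10],
    [[0, 0, 0], [0, 0, 0], 10],
    [[0, 0, 0], [0, 0, 0], 10],
    [[0, 0, -2], [0, 0, 0], 10],
    [[0, 0, -6], [0, 0, 0], 10],
    [[0, 0, -12], [0, 0, 0], 10],
    [[0, 0, -20], [0, 0, 0], 10]
  ]
}}

```text
time_s: 14.47
position: [0.5639, -0.1977, 0.0939]
orientation: [-0.116, 0.993, 0.001, -0.002]
force: [-0.9, -0.1, -1.6]
width: 0.026
finger_force: 39.3
```

>>> {"api": "servo_tool", "payload": {
  "series": [
    [[0, 0, -22], [0, 0, 0], 10],
    [[0, 0, -22], [0, 0, 0], 10],
    [[0, 0, -22], [0, 0, 0], 10],
    [[0, 0, -20], [0, 0, 0], 10],
    [[0, 0, -12], [0, 0, 0], 10],
    [[0, 0, -6], [0, 0, 0], 10],
    [[0, 0, 0], [0, 0, 5.9], 10],
    [[0, 0, 0], [0, 0, 5.9], 10],
    [[0, 0, 0], [0, 0, 5.9], 10],
    [[2, 6, 0], [0, 0, 5.8], 10]
  ]
}}

```text
time_s: 15.3
position: [0.5633, -0.1935, 0.1981]
orientation: [0.092, 0.996, -0.0, -0.001]
force: [0.8, -0.6, -0.3]
width: 0.0261
finger_force: 39.3
```

Run:
```python
from h import *
plan(P['green'],TRAY,.2)
```

```text
t 15.3 pos [ 0.5633 -0.1935  0.1981] th0 79.44 tilt [-0.0013 -0.0005] turn z -0.36 shift mm [135.1 382.9  -1.9] from cur axes [137.5 382.   -2. ]
q [ 0.21  0.41  0.09  1.74 -0.04  1.    1.71] w 0.02606092263419177 f 39.30052377283573 [ 0.8 -0.6 -0.3]
```

>>> {"api": "servo_tool", "payload": {
  "series": [
    [[6, 18, 0], [0, 0, 0], 10],
    [[9, 26, 0], [0, 0, 0], 10],
    [[10, 29, 0], [0, 0, 0], 10],
    [[11, 29, 0], [0, 0, 0], 10],
    [[10, 29, 0], [0, 0, 0], 10],
    [[11, 29, 0], [0, 0, 0], 10],
    [[10, 29, 0], [0, 0, 0], 10],
    [[11, 29, 0], [0, 0, 0], 10],
    [[10, 29, 0], [0, 0, 0], 10],
    [[11, 29, 0], [0, 0, 0], 10]
  ]
}}

```text
time_s: 16.13
position: [0.5143, 0.0981, 0.1982]
orientation: [0.089, 0.996, -0.0, -0.001]
force: [0.9, 0.7, -0.3]
width: 0.0264
finger_force: 39.4
```

>>> {"api": "servo_tool", "payload": {
  "series": [
    [[10, 29, 0], [0, 0, 0], 10],
    [[11, 29, 0], [0, 0, 0], 10],
    [[9, 26, 0], [0, 0, 0], 10],
    [[5, 16, 0], [0, 0, 0], 10],
    [[2, 6, 0], [0, 0, 0], 10],
    [[0, 0, 0], [0, 0, 0], 10],
    [[0, 0, 0], [0, 0, 0], 10],
    [[0, 0, 10], [0, 0, 0], 10],
    [[0, 0, 20], [0, 0, 0], 10],
    [[0, 0, 20], [0, 0, 0], 10]
  ]
}}

```text
time_s: 16.97
position: [0.4987, 0.2057, 0.1483]
orientation: [0.09, 0.996, 0.0, 0.001]
force: [0.4, -0.6, -1.2]
width: 0.0265
finger_force: 39.4
```

Run:
```python
from h import *
plan(P['green'],TRAY,.0495)
```

```text
t 16.9667 pos [0.4987 0.2057 0.1483] th0 79.66 tilt [ 0.0019 -0.0001] turn z -0.14 shift mm [ 0.9  1.3 98.8] from cur axes [ 1.1  1.3 98.8]
q [-0.37  0.37 -0.09  1.91  0.05  0.85  0.91] w 0.026536796053004227 f 39.39271833747625 [ 0.4 -0.6 -1.2]
```

>>> {"api": "servo_tool", "payload": {
  "series": [
    [[0, 1, 18], [0, 0, 0], 10],
    [[0, 0, 18], [0, 0, 0], 10],
    [[0, 0, 18], [0, 0, 0], 10],
    [[0, 0, 14], [0, 0, 0], 10],
    [[0, 0, 10], [0, 0, 0], 10],
    [[0, 0, 8], [0, 0, 0], 10],
    [[0, 0, 4], [0, 0, 0], 10],
    [[0, 0, 3], [0, 0, 0], 10],
    [[0, 0, 1], [0, 0, 0], 10],
    [[0, 0, 0], [0, 0, 0], 10]
  ]
}}

```text
time_s: 17.8
position: [0.4981, 0.2087, 0.0551]
orientation: [0.089, 0.996, 0.0, 0.0]
force: [0.1, 0.6, -1.0]
width: 0.026
finger_force: 39.4
```

>>> {"api": "servo_tool", "payload": {
  "series": [
    [[0, 0, 0], [0, 0, 0], 10],
    [[0, 0, 0], [0, 0, 0], 10],
    [[0, 0, 0], [0, 0, 0], 10]
  ]
}}

```text
time_s: 18.05
position: [0.4981, 0.2089, 0.0553]
orientation: [0.089, 0.996, 0.0, 0.0]
force: [0.1, -0.9, -0.4]
width: 0.026
finger_force: 39.4
```

Run:
```python
from h import *
plan(P['green'],TRAY,.0495)
```

```text
t 18.05 pos [0.4981 0.2089 0.0553] th0 79.84 tilt [0.0009 0.0004] turn z 0.04 shift mm [-0.3 -1.7  5.8] from cur axes [-0.3 -1.7  5.8]
q [-0.38  0.52 -0.08  1.96  0.07  0.66  0.89] w 0.025963134922435016 f 39.387703724205494 [ 0.1 -0.9 -0.4]
```

>>> {"api": "servo_tool", "payload": {
  "series": [
    [[0, -1.5, 2], [0, 0, 0], 10],
    [[0, 0, 1], [0, 0, 0], 10],
    [[0, 0, 1], [0, 0, 0], 10],
    [[0, 0, 0.5], [0, 0, 0], 10],
    [[0, 0, 0.5], [0, 0, 0], 10],
    [[0, 0, 0.5], [0, 0, 0], 10],
    [[0, 0, 0], [0, 0, 0], 10],
    [[0, 0, 0], [0, 0, 0], 10]
  ]
}}

```text
time_s: 18.72
position: [0.4975, 0.2071, 0.05]
orientation: [0.089, 0.996, -0.0, -0.0]
force: [-3.3, -1.3, 7.8]
width: 0.0259
finger_force: 40.2
```

Contact at +7.8 N with the foot at floor height. Release, rise, turn.

>>> {"api": "servo_tool", "payload": {
  "series": [
    [[0, 0, 0], [0, 0, 0], 36],
    [[0, 0, 0], [0, 0, 0], 42],
    [[0, 0, 0], [0, 0, 0], 60],
    [[0, 0, 0], [0, 0, 0], 60],
    [[0, 0, -5], [0, 0, 0], 60],
    [[0, 0, -15], [0, 0, 0], 60],
    [[0, 0, -25], [0, 0, 0], 60],
    [[0, 0, -30], [0, 0, 0], 60],
    [[0, 0, -30], [0, 0, 0], 60],
    [[0, 0, -30], [0, 0, 0], 60]
  ]
}}

```text
time_s: 19.55
position: [0.4972, 0.2071, 0.1858]
orientation: [0.089, 0.996, -0.0, -0.0]
force: [0.0, 0.1, 0.2]
width: 0.0513
finger_force: 0.0
```

>>> {"api": "servo_tool", "payload": {
  "series": [
    [[0, 0, -15], [0, 0, 0], 60],
    [[0, 0, 0], [0, 0, -5.9], 60],
    [[0, 0, 0], [0, 0, -5.9], 60],
    [[0, 0, 0], [0, 0, -5.9], 60],
    [[0, 0, 0], [0, 0, -5.8], 60],
    [[0, 0, 0], [0, 0, 0], 60]
  ]
}}

```text
time_s: 20.05
position: [0.4975, 0.2072, 0.1996]
orientation: [-0.118, 0.993, 0.0, 0.0]
force: [-0.6, 1.1, -1.0]
width: 0.0509
finger_force: 0.0
```

Run:
```python
from h import *
plan(V['red'],RACK,.2)
```

```text
t 20.05 pos [0.4975 0.2072 0.1996] th0 103.54 tilt [0.0002 0.0002] turn z 0.19 shift mm [ 8.060e+01 -4.144e+02 -4.000e-01] from cur axes [ 8.200e+01 -4.141e+02 -4.000e-01]
q [-0.3   0.31 -0.17  1.87  0.06  0.96  1.31] w 0.050879819632615376 f 0.0 [-0.6  1.1 -1. ]
```

>>> {"api": "servo_tool", "payload": {
  "series": [
    [[0, -8, 0], [0, 0, 0], 60],
    [[4, -18, 0], [0, 0, 0], 60],
    [[5, -26, 0], [0, 0, 0], 60],
    [[6, -31, 0], [0, 0, 0], 60],
    [[6, -31, 0], [0, 0, 0], 60],
    [[6, -31, 0], [0, 0, 0], 60],
    [[6, -31, 0], [0, 0, 0], 60],
    [[6, -31, 0], [0, 0, 0], 60],
    [[6, -31, 0], [0, 0, 0], 60],
    [[6, -31, 0], [0, 0, 0], 60]
  ]
}}

```text
time_s: 20.88
position: [0.5096, -0.0685, 0.1995]
orientation: [-0.114, 0.993, -0.0, 0.0]
force: [0.4, -0.0, -0.6]
width: 0.0512
finger_force: 0.0
```

>>> {"api": "servo_tool", "payload": {
  "series": [
    [[6, -31, 0], [0, 0, 0], 60],
    [[6, -31, 0], [0, 0, 0], 60],
    [[6, -31, 0], [0, 0, 0], 60],
    [[6, -26, 0], [0, 0, 0], 60],
    [[4, -18, 0], [0, 0, 0], 60],
    [[2, -8, 0], [0, 0, 0], 60],
    [[0, 0, 0], [0, 0, 0], 60],
    [[0, 0, 0], [0, 0, 0], 60],
    [[0, 0, 0], [0, 0, 0], 60],
    [[0, 0, 0], [0, 0, 0], 60]
  ]
}}

```text
time_s: 21.72
position: [0.5145, -0.2122, 0.1992]
orientation: [-0.117, 0.993, 0.0, 0.0]
force: [0.3, 0.7, 0.4]
width: 0.0511
finger_force: 0.0
```

>>> {"api": "servo_tool", "payload": {
  "series": [
    [[0, 0, 10], [0, 0, 0], 60],
    [[0, 0, 20], [0, 0, 0], 60],
    [[0, 0, 25], [0, 0, 0], 60],
    [[0, 0, 25], [0, 0, 0], 60],
    [[0, 0, 25], [0, 0, 0], 60],
    [[0, 0, 20], [0, 0, 0], 60],
    [[0, 0, 12], [0, 0, 0], 60],
    [[0, 0, 6], [0, 0, 0], 60],
    [[0, 0, 0], [0, 0, 0], 60],
    [[0, 0, 0], [0, 0, 0], 60]
  ]
}}

```text
time_s: 22.55
position: [0.5146, -0.2142, 0.0567]
orientation: [-0.116, 0.993, -0.0, 0.0]
force: [-0.2, 0.5, -0.1]
width: 0.0515
finger_force: 0.0
```

Run:
```python
from h import *
plan(V['red'],RACK,.055)
```

```text
t 22.55 pos [ 0.5146 -0.2142  0.0567] th0 103.35 tilt [ 0.0005 -0.0001] turn z 0.0 shift mm [ 0.  -0.4  1.7] from cur axes [ 0.  -0.4  1.7]
q [ 0.31  0.54  0.04  1.92 -0.04  0.68  2.18] w 0.051453989550166564 f 0.0 [-0.2  0.5 -0.1]
```

>>> {"api": "servo_tool", "payload": {
  "series": [
    [[0, 0, 1], [0, 0, 0], 45],
    [[0, 0, 0], [0, 0, 0], 35],
    [[0, 0, 0], [0, 0, 0], 20],
    [[0, 0, 0], [0, 0, 0], 10],
    [[0, 0, 0], [0, 0, 0], 10],
    [[0, 0, 0], [0, 0, 0], 10],
    [[0, 0, -2], [0, 0, 0], 10],
    [[0, 0, -6], [0, 0, 0], 10],
    [[0, 0, -12], [0, 0, 0], 10],
    [[0, 0, -20], [0, 0, 0], 10]
  ]
}}

```text
time_s: 23.38
position: [0.5125, -0.2137, 0.0946]
orientation: [-0.116, 0.993, 0.001, -0.002]
force: [0.7, -0.9, -0.4]
width: 0.0258
finger_force: 39.3
```

>>> {"api": "servo_tool", "payload": {
  "series": [
    [[0, 0, -22], [0, 0, 0], 10],
    [[0, 0, -22], [0, 0, 0], 10],
    [[0, 0, -22], [0, 0, 0], 10],
    [[0, 0, -20], [0, 0, 0], 10],
    [[0, 0, -12], [0, 0, 0], 10],
    [[0, 0, -6], [0, 0, 0], 10],
    [[0, 0, 0], [0, 0, 5.9], 10],
    [[0, 0, 0], [0, 0, 5.9], 10],
    [[0, 0, 0], [0, 0, 5.9], 10],
    [[0, 6, 0], [0, 0, 5.8], 10]
  ]
}}

```text
time_s: 24.22
position: [0.5137, -0.2094, 0.1987]
orientation: [0.092, 0.996, -0.0, -0.001]
force: [0.0, -0.0, -0.3]
width: 0.0261
finger_force: 39.3
```

Run:
```python
from h import *
plan(P['red'],TRAY,.2)
```

```text
t 24.2167 pos [ 0.5137 -0.2094  0.1987] th0 79.43 tilt [-0.0014 -0.0003] turn z -0.37 shift mm [ 35.1 407.3  -1.3] from cur axes [ 37.7 407.   -1.5]
q [ 0.23  0.34  0.13  1.84 -0.05  0.97  1.77] w 0.026111550110452315 f 39.27866980433464 [ 0.  -0.  -0.3]
```

>>> {"api": "servo_tool", "payload": {
  "series": [
    [[1, 18, 0], [0, 0, 0], 10],
    [[2, 26, 0], [0, 0, 0], 10],
    [[3, 31, 0], [0, 0, 0], 10],
    [[3, 31, 0], [0, 0, 0], 10],
    [[3, 31, 0], [0, 0, 0], 10],
    [[3, 31, 0], [0, 0, 0], 10],
    [[3, 31, 0], [0, 0, 0], 10],
    [[3, 31, 0], [0, 0, 0], 10],
    [[3, 31, 0], [0, 0, 0], 10],
    [[3, 31, 0], [0, 0, 0], 10]
  ]
}}

```text
time_s: 25.05
position: [0.5388, 0.0853, 0.1986]
orientation: [0.089, 0.996, -0.0, -0.001]
force: [0.3, 0.3, -0.3]
width: 0.026
finger_force: 39.3
```

>>> {"api": "servo_tool", "payload": {
  "series": [
    [[2, 31, 0], [0, 0, 0], 10],
    [[2, 31, 0], [0, 0, 0], 10],
    [[2, 26, 0], [0, 0, 0], 10],
    [[1, 18, 0], [0, 0, 0], 10],
    [[1, 8, 0], [0, 0, 0], 10],
    [[0, 0, 0], [0, 0, 0], 10],
    [[0, 0, 0], [0, 0, 0], 10],
    [[0, 0, 10], [0, 0, 0], 10],
    [[0, 0, 20], [0, 0, 0], 10],
    [[0, 0, 20], [0, 0, 0], 10]
  ]
}}

```text
time_s: 25.88
position: [0.5527, 0.1952, 0.149]
orientation: [0.09, 0.996, -0.0, 0.001]
force: [0.2, 0.4, -1.4]
width: 0.0262
finger_force: 39.4
```

Run:
```python
from h import *
plan(P['red'],TRAY,.050)
```

```text
t 25.8833 pos [0.5527 0.1952 0.149 ] th0 79.66 tilt [ 0.0019 -0.0003] turn z -0.14 shift mm [ 1.9  2.1 99. ] from cur axes [ 2.1  2.1 99. ]
q [-0.35  0.45 -0.05  1.8   0.03  0.89  0.98] w 0.02617906534627177 f 39.365957044065 [ 0.2  0.4 -1.4]
```

>>> {"api": "servo_tool", "payload": {
  "series": [
    [[1, 1, 18], [0, 0, 0], 10],
    [[0, 0, 18], [0, 0, 0], 10],
    [[0, 0, 18], [0, 0, 0], 10],
    [[0, 0, 14], [0, 0, 0], 10],
    [[0, 0, 10], [0, 0, 0], 10],
    [[0, 0, 8], [0, 0, 0], 10],
    [[0, 0, 4], [0, 0, 0], 10],
    [[0, 0, 3], [0, 0, 0], 10],
    [[0, 0, 1], [0, 0, 0], 10],
    [[0, 0, 0], [0, 0, 0], 10]
  ]
}}

```text
time_s: 26.72
position: [0.5514, 0.1987, 0.0556]
orientation: [0.089, 0.996, 0.0, 0.0]
force: [0.1, -0.4, -0.3]
width: 0.0263
finger_force: 39.3
```

>>> {"api": "servo_tool", "payload": {
  "series": [
    [[0, 0, 0], [0, 0, 0], 10],
    [[0, 0, 0], [0, 0, 0], 10],
    [[0, 0, 0], [0, 0, 0], 10]
  ]
}}

```text
time_s: 26.97
position: [0.5514, 0.1989, 0.0558]
orientation: [0.089, 0.996, 0.0, 0.0]
force: [-0.1, -0.7, -0.1]
width: 0.0259
finger_force: 39.3
```

Run:
```python
from h import *
plan(P['red'],TRAY,.050)
```

```text
t 26.9667 pos [0.5514 0.1989 0.0558] th0 79.84 tilt [0.0009 0.0004] turn z 0.04 shift mm [-0.  -1.3  5.8] from cur axes [-0.  -1.3  5.8]
q [-0.35  0.58 -0.05  1.85  0.04  0.72  0.97] w 0.025904098123139544 f 39.34810806065798 [-0.1 -0.7 -0.1]
```

>>> {"api": "servo_tool", "payload": {
  "series": [
    [[0, -1, 2], [0, 0, 0], 10],
    [[0, 0, 1], [0, 0, 0], 10],
    [[0, 0, 1], [0, 0, 0], 10],
    [[0, 0, 0.5], [0, 0, 0], 10],
    [[0, 0, 0.5], [0, 0, 0], 10],
    [[0, 0, 0.5], [0, 0, 0], 10],
    [[0, 0, 0], [0, 0, 0], 10],
    [[0, 0, 0], [0, 0, 0], 10]
  ]
}}

```text
time_s: 27.63
position: [0.5509, 0.1976, 0.0505]
orientation: [0.089, 0.996, -0.0, -0.0]
force: [-3.1, -0.2, 5.6]
width: 0.0261
finger_force: 40.2
```

>>> {"api": "servo_tool", "payload": {
  "series": [
    [[0, 0, 0], [0, 0, 0], 36],
    [[0, 0, 0], [0, 0, 0], 42],
    [[0, 0, 0], [0, 0, 0], 60],
    [[0, 0, 0], [0, 0, 0], 60],
    [[0, 0, -5], [0, 0, 0], 60],
    [[0, 0, -15], [0, 0, 0], 60],
    [[0, 0, -25], [0, 0, 0], 60],
    [[0, 0, -30], [0, 0, 0], 60],
    [[0, 0, -30], [0, 0, 0], 60],
    [[0, 0, -30], [0, 0, 0], 60]
  ]
}}

```text
time_s: 28.47
position: [0.5505, 0.1975, 0.1863]
orientation: [0.089, 0.996, -0.0, -0.0]
force: [0.1, 0.7, -0.6]
width: 0.0516
finger_force: 0.0
```

>>> {"api": "servo_tool", "payload": {
  "series": [
    [[0, 0, -15], [0, 0, 0], 60],
    [[0, 0, 0], [0, 0, -5.9], 60],
    [[0, 0, 0], [0, 0, -5.9], 60],
    [[0, 0, 0], [0, 0, -5.9], 60],
    [[0, 0, 0], [0, 0, -5.8], 60],
    [[0, 0, 0], [0, 0, 0], 60]
  ]
}}

```text
time_s: 28.97
position: [0.5508, 0.1976, 0.2001]
orientation: [-0.118, 0.993, 0.0, 0.0]
force: [-0.5, -0.6, 0.6]
width: 0.051
finger_force: 0.0
```

Run:
```python
from h import *
plan(V['yellow'],RACK,.2)
```

```text
t 28.9667 pos [0.5508 0.1976 0.2001] th0 103.54 tilt [0.0002 0.0002] turn z 0.19 shift mm [ 1.848e+02 -3.929e+02  1.000e-01] from cur axes [ 1.861e+02 -3.922e+02  1.000e-01]
q [-0.28  0.39 -0.13  1.76  0.06  1.    1.37] w 0.05099718848176641 f 0.0 [-0.5 -0.6  0.6]
```

>>> {"api": "servo_tool", "payload": {
  "series": [
    [[4, -8, 0], [0, 0, 0], 60],
    [[9, -18, 0], [0, 0, 0], 60],
    [[12, -26, 0], [0, 0, 0], 60],
    [[13, -29, 0], [0, 0, 0], 60],
    [[14, -29, 0], [0, 0, 0], 60],
    [[13, -29, 0], [0, 0, 0], 60],
    [[14, -29, 0], [0, 0, 0], 60],
    [[13, -29, 0], [0, 0, 0], 60],
    [[14, -29, 0], [0, 0, 0], 60],
    [[13, -29, 0], [0, 0, 0], 60]
  ]
}}

```text
time_s: 29.8
position: [0.4928, -0.08, 0.2]
orientation: [-0.114, 0.993, -0.0, 0.0]
force: [1.2, -0.4, 0.9]
width: 0.0514
finger_force: 0.0
```

>>> {"api": "servo_tool", "payload": {
  "series": [
    [[14, -29, 0], [0, 0, 0], 60],
    [[13, -29, 0], [0, 0, 0], 60],
    [[14, -29, 0], [0, 0, 0], 60],
    [[12, -26, 0], [0, 0, 0], 60],
    [[9, -17, 0], [0, 0, 0], 60],
    [[4, -8, 0], [0, 0, 0], 60],
    [[0, 0, 0], [0, 0, 0], 60],
    [[0, 0, 0], [0, 0, 0], 60],
    [[0, 0, 0], [0, 0, 0], 60],
    [[0, 0, 0], [0, 0, 0], 60]
  ]
}}

```text
time_s: 30.63
position: [0.4621, -0.2255, 0.1997]
orientation: [-0.117, 0.993, 0.0, 0.0]
force: [-0.3, -0.4, 0.1]
width: 0.0514
finger_force: 0.0
```

>>> {"api": "servo_tool", "payload": {
  "series": [
    [[0, 0, 10], [0, 0, 0], 60],
    [[0, 0, 20], [0, 0, 0], 60],
    [[0, 0, 25], [0, 0, 0], 60],
    [[0, 0, 25], [0, 0, 0], 60],
    [[0, 0, 25], [0, 0, 0], 60],
    [[0, 0, 20], [0, 0, 0], 60],
    [[0, 0, 12], [0, 0, 0], 60],
    [[0, 0, 6], [0, 0, 0], 60],
    [[0, 0, 0], [0, 0, 0], 60],
    [[0, 0, 0], [0, 0, 0], 60]
  ]
}}

```text
time_s: 31.47
position: [0.4616, -0.2269, 0.0567]
orientation: [-0.116, 0.993, 0.0, -0.0]
force: [-0.0, -0.3, -0.4]
width: 0.0512
finger_force: 0.0
```

Run:
```python
from h import *
plan(V['yellow'],RACK,.055)
```

```text
t 31.4667 pos [ 0.4616 -0.2269  0.0567] th0 103.38 tilt [-0.0003  0.0003] turn z 0.03 shift mm [ 0.  -0.4  1.7] from cur axes [ 0.  -0.4  1.7]
q [ 0.35  0.48  0.07  2.03 -0.05  0.64  2.26] w 0.05123794168133048 f 0.0 [-0.  -0.3 -0.4]
```

>>> {"api": "servo_tool", "payload": {
  "series": [
    [[0, 0, 1], [0, 0, 0], 45],
    [[0, 0, 0], [0, 0, 0], 35],
    [[0, 0, 0], [0, 0, 0], 20],
    [[0, 0, 0], [0, 0, 0], 10],
    [[0, 0, 0], [0, 0, 0], 10],
    [[0, 0, 0], [0, 0, 0], 10],
    [[0, 0, -2], [0, 0, 0], 10],
    [[0, 0, -6], [0, 0, 0], 10],
    [[0, 0, -12], [0, 0, 0], 10],
    [[0, 0, -20], [0, 0, 0], 10]
  ]
}}

```text
time_s: 32.3
position: [0.4596, -0.2267, 0.0948]
orientation: [-0.116, 0.993, 0.001, -0.002]
force: [0.1, -0.3, -0.1]
width: 0.0261
finger_force: 39.3
```

>>> {"api": "servo_tool", "payload": {
  "series": [
    [[0, 0, -22], [0, 0, 0], 10],
    [[0, 0, -22], [0, 0, 0], 10],
    [[0, 0, -22], [0, 0, 0], 10],
    [[0, 0, -20], [0, 0, 0], 10],
    [[0, 0, -12], [0, 0, 0], 10],
    [[0, 0, -6], [0, 0, 0], 10],
    [[0, 0, 0], [0, 0, 5.9], 10],
    [[0, 0, 0], [0, 0, 5.9], 10],
    [[0, 0, 0], [0, 0, 5.9], 10],
    [[0, 6, 0], [0, 0, 5.8], 10]
  ]
}}

```text
time_s: 33.13
position: [0.461, -0.2224, 0.1993]
orientation: [0.092, 0.996, -0.0, -0.001]
force: [0.5, -0.3, -0.7]
width: 0.0264
finger_force: 39.3
```

Run:
```python
from h import *
plan(P['yellow'],TRAY,.2)
```

```text
t 33.1333 pos [ 0.461  -0.2224  0.1993] th0 79.44 tilt [-0.0012 -0.0003] turn z -0.36 shift mm [-68.4 429.4  -0.7] from cur axes [-65.7 429.8  -1. ]
q [ 0.27  0.26  0.15  1.94 -0.05  0.94  1.83] w 0.026382476793076565 f 39.29237890988588 [ 0.5 -0.3 -0.7]
```

>>> {"api": "servo_tool", "payload": {
  "series": [
    [[-2, 18, 0], [0, 0, 0], 10],
    [[-4, 26, 0], [0, 0, 0], 10],
    [[-5, 33, 0], [0, 0, 0], 10],
    [[-5, 33, 0], [0, 0, 0], 10],
    [[-5, 33, 0], [0, 0, 0], 10],
    [[-5, 33, 0], [0, 0, 0], 10],
    [[-5, 33, 0], [0, 0, 0], 10],
    [[-5, 33, 0], [0, 0, 0], 10],
    [[-5, 33, 0], [0, 0, 0], 10],
    [[-5, 33, 0], [0, 0, 0], 10]
  ]
}}

```text
time_s: 33.97
position: [0.5612, 0.075, 0.1991]
orientation: [0.089, 0.996, -0.0, -0.001]
force: [-0.0, 0.3, -0.7]
width: 0.0259
finger_force: 39.3
```

>>> {"api": "servo_tool", "payload": {
  "series": [
    [[-5, 33, 0], [0, 0, 0], 10],
    [[-5, 33, 0], [0, 0, 0], 10],
    [[-6, 28, 0], [0, 0, 0], 10],
    [[-4, 18, 0], [0, 0, 0], 10],
    [[-2, 8, 0], [0, 0, 0], 10],
    [[0, 0, 0], [0, 0, 0], 10],
    [[0, 0, 0], [0, 0, 0], 10],
    [[0, 0, 10], [0, 0, 0], 10],
    [[0, 0, 20], [0, 0, 0], 10],
    [[0, 0, 20], [0, 0, 0], 10]
  ]
}}

```text
time_s: 34.8
position: [0.6049, 0.1854, 0.1497]
orientation: [0.09, 0.996, -0.0, 0.001]
force: [1.0, 0.2, 0.3]
width: 0.0261
finger_force: 39.4
```

Run:
```python
from h import *
plan(P['yellow'],TRAY,.0505)
```

```text
t 34.8 pos [0.6049 0.1854 0.1497] th0 79.67 tilt [ 0.0018 -0.0005] turn z -0.13 shift mm [ 1.   2.6 99.2] from cur axes [ 1.2  2.6 99.2]
q [-0.31  0.52 -0.04  1.68  0.03  0.94  1.03] w 0.026119913050358646 f 39.376432187855244 [1.  0.2 0.3]
```

>>> {"api": "servo_tool", "payload": {
  "series": [
    [[0, 1, 18], [0, 0, 0], 10],
    [[0, 0, 18], [0, 0, 0], 10],
    [[0, 0, 18], [0, 0, 0], 10],
    [[0, 0, 14], [0, 0, 0], 10],
    [[0, 0, 10], [0, 0, 0], 10],
    [[0, 0, 8], [0, 0, 0], 10],
    [[0, 0, 4], [0, 0, 0], 10],
    [[0, 0, 3], [0, 0, 0], 10],
    [[0, 0, 1], [0, 0, 0], 10],
    [[0, 0, 0], [0, 0, 0], 10]
  ]
}}

```text
time_s: 35.63
position: [0.605, 0.189, 0.0562]
orientation: [0.089, 0.996, 0.0, 0.0]
force: [0.7, 0.0, -1.2]
width: 0.0259
finger_force: 39.4
```

>>> {"api": "servo_tool", "payload": {
  "series": [
    [[0, 0, 0], [0, 0, 0], 10],
    [[0, 0, 0], [0, 0, 0], 10],
    [[0, 0, 0], [0, 0, 0], 10]
  ]
}}

```text
time_s: 35.88
position: [0.605, 0.189, 0.0564]
orientation: [0.089, 0.996, 0.0, 0.0]
force: [-0.2, -0.6, -0.4]
width: 0.0261
finger_force: 39.4
```

Run:
```python
from h import *
plan(P['yellow'],TRAY,.0505)
```

```text
t 35.8833 pos [0.605  0.189  0.0564] th0 79.84 tilt [0.0009 0.0003] turn z 0.04 shift mm [ 0.4 -1.   5.9] from cur axes [ 0.4 -1.   5.9]
q [-0.32  0.64 -0.04  1.72  0.03  0.78  1.02] w 0.026051195874248256 f 39.35746505856514 [-0.2 -0.6 -0.4]
```

>>> {"api": "servo_tool", "payload": {
  "series": [
    [[0, -1, 2], [0, 0, 0], 10],
    [[0, 0, 1], [0, 0, 0], 10],
    [[0, 0, 1], [0, 0, 0], 10],
    [[0, 0, 0.5], [0, 0, 0], 10],
    [[0, 0, 0.5], [0, 0, 0], 10],
    [[0, 0, 0.5], [0, 0, 0], 10],
    [[0, 0, 0], [0, 0, 0], 10],
    [[0, 0, 0], [0, 0, 0], 10]
  ]
}}

```text
time_s: 36.55
position: [0.6044, 0.1878, 0.0507]
orientation: [0.089, 0.996, -0.0, -0.0]
force: [-2.7, -1.1, 5.3]
width: 0.0264
finger_force: 39.9
```

>>> {"api": "servo_tool", "payload": {
  "series": [
    [[0, 0, 0], [0, 0, 0], 36],
    [[0, 0, 0], [0, 0, 0], 42],
    [[0, 0, 0], [0, 0, 0], 60],
    [[0, 0, 0], [0, 0, 0], 60],
    [[0, 0, -5], [0, 0, 0], 60],
    [[0, 0, -15], [0, 0, 0], 60],
    [[0, 0, -25], [0, 0, 0], 60],
    [[0, 0, -30], [0, 0, 0], 60],
    [[0, 0, -30], [0, 0, 0], 60],
    [[0, 0, -30], [0, 0, 0], 60]
  ]
}}

```text
time_s: 37.38
position: [0.6042, 0.1878, 0.1868]
orientation: [0.089, 0.996, -0.0, -0.0]
force: [0.6, -0.3, -0.1]
width: 0.0515
finger_force: 0.0
```

>>> {"api": "servo_tool", "payload": {
  "series": [
    [[0, -10, -20], [0, 0, 0], 60],
    [[0, -25, 0], [0, 0, 0], 60],
    [[0, -30, 0], [0, 0, 0], 60],
    [[0, -30, 0], [0, 0, 0], 60],
    [[0, -25, 0], [0, 0, 0], 60],
    [[0, -10, 0], [0, 0, 0], 60],
    [[0, 0, 0], [0, 0, 0], 60],
    [[0, 0, 0], [0, 0, 0], 60]
  ]
}}

```text
time_s: 38.05
position: [0.5817, 0.0606, 0.2056]
orientation: [0.089, 0.996, 0.001, 0.0]
force: [-0.1, 1.3, -0.4]
width: 0.0517
finger_force: 0.0
```

Run:
```python
from h import *
a=snap('scene','f1');b=snap('side','f2')
A=cv2.resize(a['color'][200:340,330:480],(450,420),interpolation=2);B=cv2.resize(b['color'][120:260,200:340],(350,350),interpolation=2)
o=np.zeros((420,800,3),np.uint8);o[:,:450]=A;o[:350,450:]=B
cv2.imwrite('pics/f.png',o[:,:,::-1])
```

```text
(no output)
```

View pics/f.png

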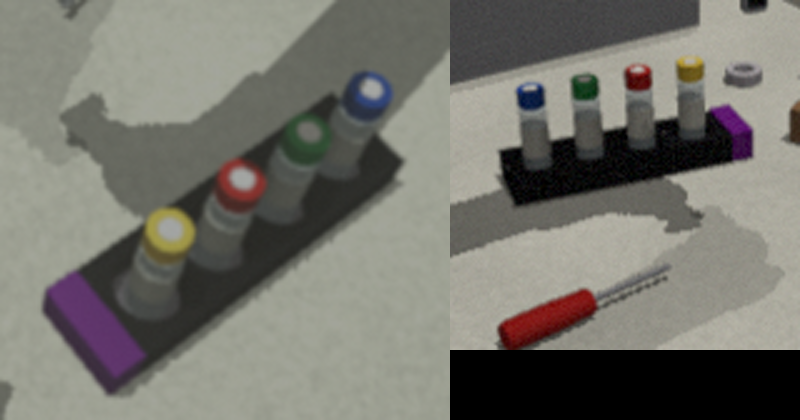

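All four vials stand upright in the tray pockets. From the violet end they are yellow (168,235), red (240,185), green (306,140) and blue (367,97), which is the order asked for.

```bash
python3 -c "
from bench import env
print(env.close_job())"
```

```text
the job is handed in; nothing more can be done
None
```

All four vials are standing upright in the tray in reverse order (blue farthest from the violet end, then green, red, yellow), and the job was handed in at about 38 s; the hand-in returned no verdict.

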